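# Slide the heatsink through the gap to the cart's end lip

## Task

Before the cart is rolled away, park the finned aluminium heatsink at the end of the cart on the robot's left: push it along the cart top, lengthwise through the narrow gap between the clasped-down storage bins and the round antenna base, and on until its short end sits square and flush against the raised lip at that end. Its thin fins bend when gripped, so only push it: it stays flat on the cart top all the way and is never lifted or tipped. Leave the funnel, the spring clamp and the screw tin where they are, and take the hand away at the end.

Things in the scene. Friction and masses are not known exactly. Their poses are not given: they have to be found in the camera images.
- heatsink: loose aluminium heatsink block, 50 mm wide (its x), 90 mm long (its y), 38 mm tall, about 0.24 kg (170 to 330 g), flat vertical sides, sliding on the wood with friction, so it is best pushed low (below mid-height), or it may tip; origin at the centre of its underside. It starts flat on the cart top (z = 0) on the robot's right, its length roughly along the way to go (within 0.5 rad); the two ends are alike.
- bins: two nested plastic parts bins held to the cart by a lever clasp; fixed, cannot move. Outer size 105 mm (its x) by 150 mm (its y), 46 mm high; origin at the centre of the underside. Its +x long wall (the plane 52.5 mm from the origin, vertical) is one side of the gap, and its +y axis is the direction through the gap, towards the end lip. The clasp stands behind the opposite (-x) wall, reaching 82 mm from the origin and 61 mm high.
- antenna_base: black round antenna base screwed to the cart; fixed. Vertical-sided disc of 45 mm radius and 15 mm height, above it a cone up to 34 mm and a thin connector up to 48 mm; origin at the centre of its underside, axes parallel to those of the bins. It stands on the bins' +x side; the gap between its rim and the bins' wall is 55 to 58 mm wide, so the heatsink has 5 to 8 mm to spare in all.
- end_lip: raised wooden lip along the cart's end on the robot's left (+y), fixed, 24 mm high, running along world x over the whole cart; origin on its inner vertical face (facing -y, towards the work) at the cart-top height. Not moved between starts.
- funnel: loose green funnel standing mouth down, 84 mm across with a small tab to 57 mm from its axis, 78 mm high; origin at the centre of the mouth on the cart top. A bystander.
- spring_clamp: loose stainless spring clamp lying on its side, about 110 mm long (its x), 60 mm wide, 24 mm high; origin near its pivot on the cart top. A bystander.
- screw_tin: loose small round steel tin, 48 mm across and 34 mm high; origin at the centre of its underside. A bystander.
Things that resemble listed ones, but are neither listed nor needed, are in the scene too. What is shaped like the heatsink but blue is not meant.

How it is judged:
By the outcome, as a careful person would: the job done as asked, in the order asked, and still so for the second after the job is handed in, with the robot touching nothing.
It also fails if it takes over 72 s, if anything falls off the work surface, if the arm or the gripper's body presses on something with over 40 N, if the wrist force passes 120 N, or if a joint passes its speed limit or range.

## Robot

A 7-joint arm with a two-finger parallel gripper is mounted at the origin on the work surface. World frame = base frame: x ahead of the robot, y to its left, z up, the work surface at z = 0. Lengths are in mm, angles in degrees, forces in N, time in s.
With the tool pointing down it reaches from about 425 to 800 mm from the base axis. Payload 8.3 kg.
Tool frame: the origin (TCP) lies midway between the tips of the shut fingers; the grasp point (between the pads) lies 19 mm behind it; y points along the fingers, x is the direction in which the jaws open and shut, and the axes are right-handed (so a half turn about y gives the same grasp; the last joint's range is limited). The gripper opens to 85 mm and grips with 20 to 120 N. Pads are 22 mm wide; open, the fingers measure 114 mm over their backs; the gripper's body (76 mm by 85 mm) begins 54 mm behind the grasp point. The pads swing forward as they close: fully open they stand 13 mm farther back than shut.
Start: joints at [61.255, 21.967, 0.94, 78.501, -0.361, 79.538, -2.664], TCP at [265.566, -565.754, 231.279] pointing down, gripper open.
Joint ranges: [-169.22, 169.22], [-14.56, 117.87], [-87.37, 89.26], [10.42, 133.3], [-82.24, 262.24], [0.94, 117.77], [-172.7, 172.7]. Speed limits (degrees/s): [136.94, 136.94, 172.46, 172.46, 180, 180, 180].

## Interface

Orientations are given as [roll, pitch, yaw] about the fixed x, y, z axes, in that order (R = Rz(yaw) Ry(pitch) Rx(roll)).
In Python, from workcell import ctrl, fingers, inverse_kinematics, viewer gives the robot as it stands. Calls block until the motion is done:
- ctrl.move_ptp(position, orientation): joint-space move of the TCP to a pose.
- ctrl.move_l(position, rotation=None, speed=150): straight line of the TCP; rotation=None keeps the orientation; speed is the mean speed in mm/s.
- ctrl.goto_joints(angles): joint-space move.
- fingers.command_gripper(opening, grip_force=None): finger opening in mm; grip_force is the grip in N (None keeps the last); returns when the fingers have stopped.
- ctrl.wait(seconds).
- inverse_kinematics(position, orientation): joint angles nearest the present ones, or None.
- ctrl.read_state(): the state.
- viewer.capture(name): name is "side" or "top" or "wrist"; returns a dict with "color" (400x640x3 uint8, red, green, blue), "depth" (400x640 float32, mm along the optical axis (not along the pixel's ray), 0 where there is no reading), "intrinsics" (3x3 intrinsics, pixels), "k1" (the pictures are not rectified: a ray, as slopes to the right and down, at radius r is drawn at 1 + k1 r^2 times it, then the intrinsics apply), "extrinsics" (4x4, takes a point from camera to world coordinates). Camera axes: x right, y down, z forward; pixel columns grow to the right and rows downward; lengths in mm; the calibration is good to about 2 mm. A picture is of the moment at which its call begins.
A pose or a line that the arm cannot do raises ctrl.Unreachable and nothing moves.
- ctrl.finish_job(): hands the job in, once; it reports no verdict.
Trained networks look in a picture, given as the dict that the camera call returned (one of the last four; its "shot" number tells which), for a name from the list of things; names that differ only in an ending like _2 or _b are one class to them, and where a whole thing is asked for, a point or a joint stands for the part that bears it (a point fixed in the world has none). Each returns a list of dicts, best first, with "p" (0 to 1); they miss things now and then, are a little off and sometimes report something else, mostly with a low value. They report only what shows in the picture. A call takes as long as a camera call. They do not tell look-alikes from the thing itself.
- viewer.trace(picture, query): "pixels" (400x640 bool, what is visible of it) and "bbox" ([left, top, width, height] in pixels, round what is visible of it).
The state is a dict: "clock": time; "q": joint angles; "qvel": joint speeds; "effort": joint torques, N m; "eef_pos": TCP position; "eef_rot": TCP orientation; "ft_force": force on the tool from outside, world axes, zero at the start; "moment": the same for the moment, N m; "finger_gap": finger opening in mm.
Only numpy, scipy, OpenCV 4.12 (cv2) and the standard library are available. Lean on these libraries where they do the work, as an engineer would, in place of code of your own. Each camera call takes 0.05 s, during which the arm holds its last target.

## Working session

There is one attempt and no reset: what is moved stays moved. The work goes in short steps, each a Python script; the robot and the scene stay as the last script left them, time stands still between calls to the robot, and variables do not carry over. Pictures are saved under pics/ and viewed, and the job is handed in when it is done.

```bash
mkdir -p pics; ls
cat > h.py <<'E'
import numpy as np, cv2
from workcell import ctrl, fingers, inverse_kinematics, viewer
def world(pic):
    K=np.array(pic["intrinsics"]);k1=pic["k1"];T=np.array(pic["extrinsics"]);d=pic["depth"]
    u,v=np.meshgrid(np.arange(640),np.arange(400))
    a=np.stack([u,v],-1).reshape(-1,1,2).astype(np.float64)
    s=cv2.undistortPoints(a,K,np.array([k1,0,0,0.]),None).reshape(400,640,2)
    P=np.dstack([s[...,0]*d,s[...,1]*d,d])
    W=P@T[:3,:3].T+T[:3,3]
    W[d<=0]=np.nan
    return W
def save(pic,n): cv2.imwrite(f"pics/{n}.png",pic["color"][...,::-1])
E
python3 - <<'E'
from h import *
for n in("side","top","wrist"):
    p=viewer.capture(n);save(p,n+"0");np.savez("/tmp/"+n+"0.npz",**{k:np.array(v) for k,v in p.items()})
    print(n,np.round(p["extrinsics"],2).tolist(),p["k1"])
    if n=="wrist":continue
    W=world(p)
    for q in("heatsink","bins","antenna_base","end_lip","funnel","spring_clamp","screw_tin"):
        for r in viewer.trace(p,q):
            w=W[r["pixels"]];print(n,q,round(r["p"],2),r["bbox"],np.round(np.nanmedian(w,0)),np.round(np.nanpercentile(w,[2,98],axis=0)).tolist())
print(ctrl.read_state())
E
```

```text
pics
side [[-0.87, -0.32, 0.37, 40.32], [-0.49, 0.55, -0.67, 827.93], [0.01, -0.77, -0.64, 846.74], [0.0, 0.0, 0.0, 1.0]] -0.10076249381918015
side heatsink 0.85 [352.9, 155.5, 18.7, 26.9] [ 484. -271.   29.] [[461.0, -333.0, 1.0], [513.0, -241.0, 38.0]]
side heatsink 0.75 [390.7, 156.6, 36.7, 28.8] [ 351. -327.   28.] [[306.0, -431.0, -4.0], [414.0, -294.0, 38.0]]
side bins 0.71 [265.5, 159.0, 27.4, 20.1] [ 721. -162.   11.] [[685.0, -220.0, -4.0], [741.0, -118.0, 23.0]]
side bins 0.65 [297.7, 200.2, 60.4, 57.3] [446.  19.  22.] [[373.0, -61.0, -1.0], [498.0, 87.0, 58.0]]
side antenna_base 0.59 [265.4, 199.3, 31.6, 22.4] [594.  17.  17.] [[559.0, -41.0, -4.0], [645.0, 48.0, 36.0]]
side end_lip 0.71 [148.3, 250.7, 321.7, 149.3] [314. 329.  21.] [[10.0, 313.0, 1.0], [767.0, 333.0, 25.0]]
side end_lip 0.41 [299.4, 198.6, 61.5, 56.2] [446.  19.  22.] [[373.0, -61.0, -1.0], [499.0, 87.0, 58.0]]
side funnel 0.7 [184.5, 211.7, 34.7, 39.7] [714. 211.  18.] [[685.0, 169.0, -2.0], [761.0, 241.0, 73.0]]
side spring_clamp 0.48 [265.3, 157.1, 26.8, 22.5] [ 725. -160.   11.] [[686.0, -220.0, -4.0
[... 1583 characters left out ...]
0]] -0.019926030475927368
{'clock': 0.85, 'q': array([61.25427854, 21.96621229,  0.93913775, 78.49835746, -0.36036893,
       79.53880848, -2.6641275 ]), 'qvel': array([ 0.00262563, -0.09639424,  0.04868285, -0.05435811,  0.10997297,
       -0.01293618,  0.02594156]), 'effort': array([-3.68263909e-04, -6.27301168e+01,  8.42628814e-01, -3.72082543e+01,
        1.65138440e-02,  2.46884221e-03, -1.81638546e-05]), 'eef_pos': array([ 265.58129873, -565.76381006,  231.31056458]), 'eef_rot': array([-8.99969289e+01,  6.52842221e-04, -6.48548136e+01]), 'ft_force': array([-0.02486087,  0.41622036, -0.23657879]), 'moment': array([ 0.00714365,  0.04390539, -0.02386531]), 'finger_gap': 85.57929694847003}
```

View pictures.

Run:
```python
import cv2
a=cv2.imread("pics/top0.png");cv2.imwrite("pics/topc.png",cv2.resize(a[80:330,130:530],None,fx=2,fy=2,interpolation=cv2.INTER_CUBIC))
```

```text
(no output)
```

View pics/topc.png

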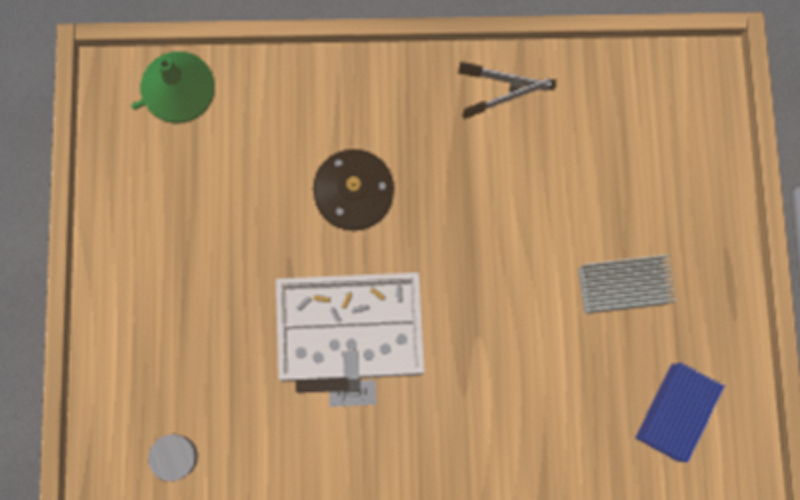

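View pics/side0.png

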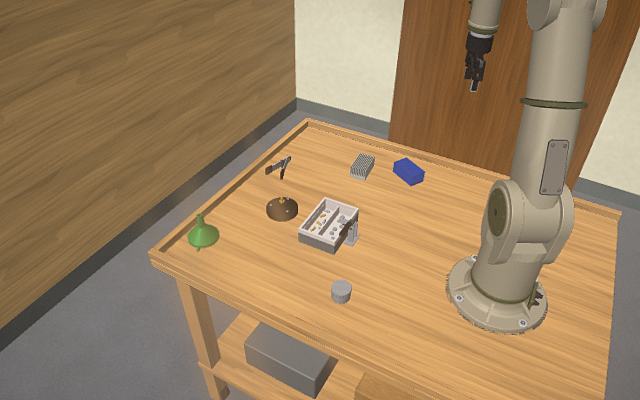

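Run:
```python
from h import *
for i,(x,y) in enumerate([(490,-300),(535,-20)]):
    ctrl.move_ptp([x,y,330 if i else 260],[-90,0,0])
    p=viewer.capture("wrist");save(p,f"w{i}");np.savez(f"/tmp/w{i}.npz",**{k:np.array(v) for k,v in p.items()})
    W=world(p);s=ctrl.read_state();print(s["clock"],s["q"],s["eef_pos"])
    for q in("heatsink","bins","antenna_base"):
        for r in viewer.trace(p,q):
            m=r["pixels"];w=W[m];np.save(f"/tmp/m_{i}_{q}_{round(r['p']*100)}.npy",m);print(i,q,round(r["p"],2),r["bbox"],np.round(np.nanmedian(w,0)),np.round(np.nanpercentile(w,[2,98],axis=0)).tolist())
```

```text
2.2167 [ 42.78520042  16.12316809 -18.0197452   83.30679585   5.03205543
  81.39178991  24.40957893] [ 488.75468609 -302.20553621  259.6460326 ]
0 heatsink 0.73 [142.2, 156.0, 102.3, 87.9] [ 357. -335.   34.] [[313.0, -374.0, 4.0], [401.0, -299.0, 38.0]]
0 heatsink 0.63 [290.2, 112.5, 51.0, 92.3] [ 492. -290.   16.] [[466.0, -336.0, 6.0], [518.0, -248.0, 38.0]]
3.5417 [ 23.19958555  11.29237375 -28.95132335  81.16459034   5.4698379
  88.99347474  -5.57880565] [534.95589205 -22.39231131 329.34125344]
1 heatsink 0.9 [192.4, 337.3, 43.5, 36.8] [ 386. -327.   13.] [[351.0, -339.0, -1.0], [516.0, -6.0, 411.0]]
1 heatsink 0.79 [262.6, 303.1, 40.6, 52.5] [ 492. -269.   26.] [[464.0, -315.0, -1.0], [518.0, -246.0, 38.0]]
1 bins 0.76 [173.5, 66.7, 120.7, 129.5] [442.  13.  14.] [[384.0, -64.0, 3.0], [504.0, 80.0, 60.0]]
1 antenna_base 0.95 [333.4, 97.6, 70.1, 71.5] [603.   4.  21.] [[565.0, -38.0, 14.0], [644.0, 42.0, 37.0]]
```

Run:
```python
import cv2,numpy as np
a=cv2.imread("pics/w0.png");b=cv2.imread("pics/w1.png")
cv2.imwrite("pics/w01.png",np.vstack([cv2.resize(a[90:260,120:420],(528,300),interpolation=cv2.INTER_CUBIC),cv2.resize(b[50:220,150:450],(528,300),interpolation=cv2.INTER_CUBIC)]))
```

```text
(no output)
```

View pics/w01.png

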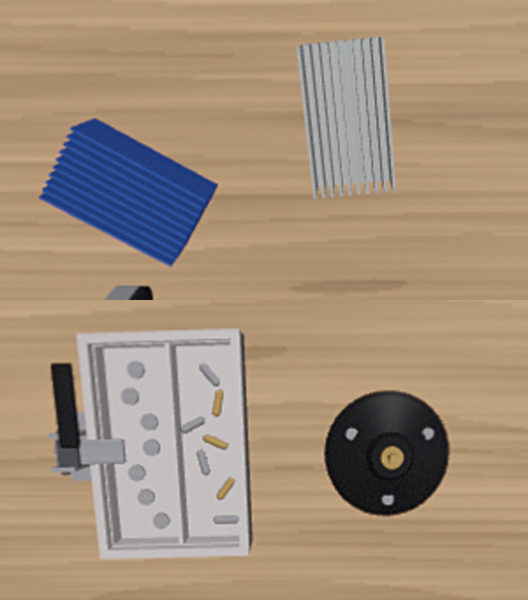

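```bash
cat >> h.py <<'E'
def heat(W,c,r=75,zmin=31,zmax=43):
    """min-area rect of heatsink top near c -> centre, yaw(deg, long axis from +y, ccw), dims"""
    m=(np.abs(W[...,0]-c[0])<r)&(np.abs(W[...,1]-c[1])<r)&(W[...,2]>zmin)&(W[...,2]<zmax)
    n,l,st,_=cv2.connectedComponentsWithStats(m.astype(np.uint8),connectivity=8)
    k=1+np.argmax(st[1:,4]);pts=W[l==k][:,:2].astype(np.float32)
    return rect(pts)
def rect(pts):
    (cx,cy),(w,h),a=cv2.minAreaRect(pts.astype(np.float32))
    if w>h: w,h,a=h,w,a+90
    a=(a+90)%180-90   # h axis is at a+90
    return np.round([cx,cy,a,w,h],2),len(pts)
E
python3 - <<'E'
from h import *
import glob
for n in("top0","w0","w1"):
    z=np.load(f"/tmp/{n}.npz");p={k:z[k] for k in z.files};p["k1"]=float(p["k1"]);W=world(p)
    for zm in(25,31,35):
        try: print(n,zm,heat(W,(490,-290),zmin=zm))
        except Exception as e: print(e)
    if n=="w0":continue
    # bins rim
    zz=W[...,2]; X=W[...,0];Y=W[...,1]
    m=(np.abs(X-446)<75)&(np.abs(Y-10)<95)
    print("bins z hist",np.histogram(zz[m],bins=np.arange(-4,66,5))[0])
    mr=m&(zz>38)&(zz<52); 
    l=cv2.connectedComponents(mr.astype(np.uint8))[1]; k=np.bincount(l[l>0]).argmax()
    print("bins rim",rect(W[l==k][:,:2]))
    # +x wall: per y bin, max x
    pts=W[l==k]; pts=pts[np.abs(pts[:,1]-8)<65]
    e=[]
    for y0 in range(-60,75,6):
        q=pts[np.abs(pts[:,1]-y0)<4]
        if len(q): e.append((y0,np.percentile(q[:,0],99)))
    e=np.array(e);f=np.polyfit(e[:,0],e[:,1],1);print("wall x at y=0,slope",f[1],f[0],np.std(e[:,1]-np.polyval(f,e[:,0])))
    m=(np.abs(X-601)<70)&(np.abs(Y-2)<70)&(zz>9)&(zz<45)
    d=W[m][:,:2].astype(np.float32);print("ant",cv2.minEnclosingCircle(d),np.histogram(zz[m],bins=np.arange(-4,66,5))[0])
    m=(X>300)&(X<750)&(zz>18)&(zz<28)&(Y>280)&(Y<345)
    d=W[m]
    if len(d): print("lip y", np.percentile(d[:,1],[0.5,2,50,98]))
E
```

```text
top0 25 (array([ 493.35, -292.1 ,    5.37,   44.76,   89.41]), 564)
top0 31 (array([ 506.68, -290.79,    5.48,   18.06,   88.6 ]), 192)
top0 35 (array([ 514.38, -288.68,    5.36,    2.25,   85.45]), 45)
bins z hist [ 987 1058  350 1713  400   84   43  135  149  241  461   98  164]
bins rim (array([450.59,   6.35,   1.28, 105.09, 150.13]), 727)
wall x at y=0,slope 502.5484393874753 -0.02499459692847622 0.5502799488080176
ant ((604.4288330078125, -0.5986626148223877), 45.457637786865234) [  0   0   7  78 375 484 187  99  53   4   0   0   0]
lip y [307.68575188 308.1790961  317.39292729 327.97719129]
w0 25 (array([ 467.92, -294.04,    5.32,    2.02,   90.02]), 218)
w0 31 (array([ 467.92, -294.04,    5.32,    2.02,   90.02]), 186)
w0 35 (array([ 515.92, -290.06,    5.22,    1.85,   89.32]), 161)
w1 25 (array([ 480.15, -279.85,    5.23,   28.86,   65.6 ]), 612)
w1 31 (array([ 466.5 , -277.17,    5.13,    2.07,   56.09]), 74)
w1 35 (array([ 504.  , -276.52,    5.39,    1.99,   62.12]), 56)
bins z hist [4646  179 3070 3553  745  319  329  570  553 2020  219  430  701]
bins rim (array([451.33,   7.65,   1.35, 105.93, 150.85]), 2399)
wall x at y=0,slope 504.2408163436938 -0.02135277038266948 0.22358825470422208
ant ((605.775390625, 0.7809344530105591), 45.19062423706055) [   0    0    6  430 1558 1318  194  336   81    2    0    0    0]
```

```bash
cat >> h.py <<'E'
def heat2(W,c,r=70,zmin=15,zmax=43):
    m=(np.abs(W[...,0]-c[0])<r)&(np.abs(W[...,1]-c[1])<r)&(W[...,2]>zmin)&(W[...,2]<zmax)
    m=cv2.morphologyEx(m.astype(np.uint8),cv2.MORPH_CLOSE,np.ones((5,5),np.uint8))
    n,l,st,_=cv2.connectedComponentsWithStats(m,connectivity=8)
    k=1+np.argmax(st[1:,4]);pts=W[(l==k)&(W[...,2]>zmin)&(W[...,2]<zmax)][:,:2]
    return rect(pts)
def st(msg=""):
    s=ctrl.read_state();print(msg,round(s["clock"],2),np.round(s["eef_pos"],1),np.round(s["eef_rot"],1),"F",np.round(s["ft_force"],1),"gap",round(s["finger_gap"],1),"q",np.round(s["q"]))
E
python3 - <<'E'
from h import *
R=[-90,0,-88.7]
print(inverse_kinematics([440,-292,100],R),inverse_kinematics([503,-292,8],R))
ctrl.move_ptp([440,-292,110],R)
fingers.command_gripper(50)
ctrl.move_l([440,-292,9],R,120);st()
p=viewer.capture("wrist");save(p,"a1");print(heat2(world(p),(492,-292),60))
ctrl.move_l([480,-292,9],R,50);st()
p=viewer.capture("wrist");save(p,"a2");print(heat2(world(p),(512,-292),60))
E
```

```text
[ 39.86633949  16.75313435 -11.4958705  103.23396192   3.78884915
  60.38457204 -61.72821781] [ 35.32736921  29.06637656 -10.65902544  99.13832407   6.51269135
  52.39628381 -66.69933627]
 6.48 [ 440.6 -292.3    9.7] [-89.9  -0.  -88.7] F [-0.1 -0.5  0.8] gap 50.2 q [ 39.  24. -11. 107.   6.  49. -63.]
(array([ 481.32, -292.95,    4.98,   29.46,   90.86]), 22900)
 7.48 [ 480.2 -291.9    8.9] [-90.    0.  -88.7] F [-0.1  0.5  0.1] gap 50.2 q [ 37.  27. -11. 102.   6.  51. -66.]
(array([ 503.24, -293.52,    1.34,   68.06,   91.11]), 36315)
```

View pics/a2.png

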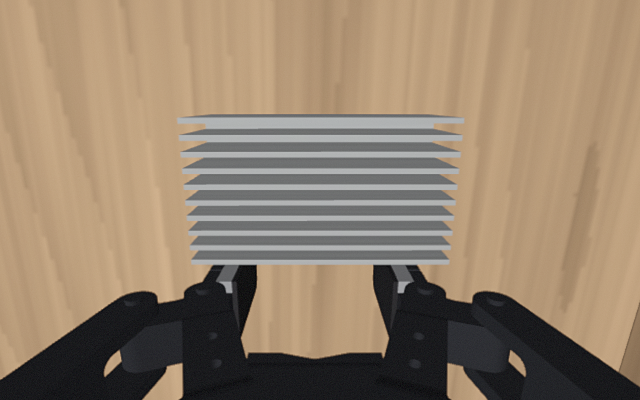

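Run:
```python
from h import *
R=[-90,0,-88.7]
ctrl.move_l([507,-291.5,9],R,50);ctrl.wait(0.2);st()
p=viewer.capture("wrist");save(p,"a3");W=world(p);pts=W[(W[...,2]>36)&(W[...,2]<40)]
pts=pts[pts[:,0]>507+12];print("heat",rect(pts[:,:2]))
g=W[(W[...,0]<507+8)]
for z in range(10,110,10):
    q=g[np.abs(g[:,2]-z)<5]
    if len(q): print(z,"y",np.round(np.percentile(q[:,1],[1,99])+292),"x",np.round(np.percentile(q[:,0],[1,99])-507))
```

```text
8.43 [ 506.9 -291.6    9.1] [-90.   -0.  -88.7] F [-0.1  0.5  0.3] gap 50.2 q [ 35.  29. -11.  99.   7.  53. -67.]
heat (array([ 544.37, -292.09,    1.32,   52.04,   90.88]), 15571)
10 y [-160.   25.] x [-62.   1.]
20 y [-30.  37.] x [-11.   8.]
30 y [-37.  39.] x [-11.   8.]
40 y [-37.  39.] x [-11.   8.]
50 y [-27.  46.] x [-9.  8.]
60 y [-57.  47.] x [-12.   8.]
70 y [-57.  57.] x [-12.   8.]
80 y [-53.  53.] x [-9.  8.]
90 y [-51.  53.] x [1. 8.]
```

View pics/a3.png

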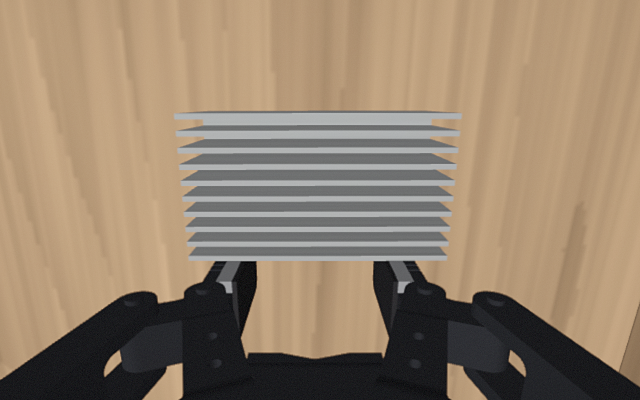

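Run:
```python
from h import *
for n in("top","wrist"):
    p=viewer.capture(n);W=world(p);np.savez(f"/tmp/c_{n}.npz",**{k:np.array(v) for k,v in p.items()})
    for r in viewer.trace(p,"heatsink"):
        m=r["pixels"];w=W[m];w=w[(w[:,2]>28)&(w[:,2]<44)]
        if len(w)>20: print(n,r["p"],rect(w[:,:2]),np.round(np.nanpercentile(w,[1,99],axis=0),1).tolist())
```

```text
top 0.67 (array([ 347.53, -320.61,   59.56,   27.69,   62.09]), 208) [[316.0, -324.4, 28.1], [377.0, -295.0, 42.6]]
wrist 0.98 (array([ 545.23, -292.09,    1.41,   50.53,   90.67]), 28780) [[520.7, -336.1, 28.2], [570.6, -248.1, 38.2]]
```

Run:
```python
from h import *
ctrl.move_l([485,-292,9],None,100)
ctrl.move_l([485,-300,120],None,250)
R=[-90,0,1.3]
ctrl.move_ptp([547,-375,120],R)
fingers.command_gripper(14)
ctrl.wait(0.2)
p=viewer.capture("wrist");save(p,"b1");W=world(p)
for zm in (25,33): 
    m=(np.abs(W[...,0]-545)<60)&(W[...,1]>-343)&(W[...,1]<-200)&(W[...,2]>zm)&(W[...,2]<43);print("heat",rect(W[m][:,:2]))
print(np.nanmin(W[...,1]))
g=W[(W[...,1]<-375+9)&(W[...,1]>-405)&(np.abs(W[...,0]-547)<90)]-np.array([547,-375,120])
for z in range(-10,80,5):
    q=g[np.abs(g[:,2]-z)<2.5]
    if len(q): print(z,len(q),"x",np.round(np.percentile(q[:,0],[1,99])),"y",np.round(np.percentile(q[:,1],[1,99])))
st()
```

```text
heat (array([ 545.37, -293.33,    1.36,   50.4 ,   87.3 ]), 5948)
heat (array([ 545.39, -294.22,    1.36,   50.4 ,   85.16]), 4967)
-1302.1730039301365
0 33 x [-7.  8.] y [1. 9.]
5 118 x [-18.  19.] y [-11.   7.]
10 212 x [-20.  21.] y [-3.  9.]
15 229 x [-20.  21.] y [-11.   8.]
20 277 x [-20.  21.] y [-10.   8.]
25 286 x [-20.  21.] y [-10.   8.]
30 118 x [-20.  21.] y [-11.   9.]
35 676 x [-9. 10.] y [-11.   9.]
40 252 x [-28.  29.] y [-7.  8.]
45 701 x [-27.  28.] y [-8.  8.]
50 496 x [-40.  42.] y [-9.  9.]
55 3879 x [-41.  43.] y [-10.   9.]
60 1429 x [-42.  43.] y [-11.   9.]
65 1011 x [-39.  41.] y [-11.   9.]
70 1796 x [-40.  41.] y [-7.  9.]
75 1974 x [-44.  45.] y [-3.  9.]
 11.68 [ 547. -375.  120.] [-90.   -0.    1.3] F [ 0.3 -0.3  0.3] gap 14.1 q [ 48.  33. -25.  79.  14.  71.  24.]
```

View pics/b1.png

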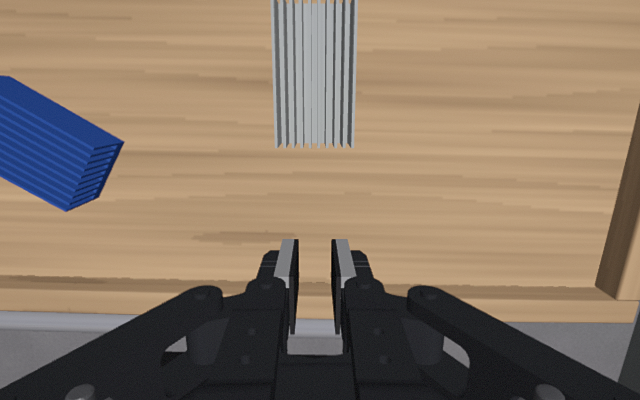

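```bash
cat >> h.py <<'E'
def look(tag,x,y,z,c,R=[-90,0,1.3]):
    ctrl.move_ptp([x,y,z],R);ctrl.wait(0.3)
    p=viewer.capture("wrist");save(p,tag);W=world(p);np.savez(f"/tmp/{tag}.npz",**{k:np.array(v) for k,v in p.items()})
    X,Y,Z=W[...,0],W[...,1],W[...,2]
    for zm in (12,25,33):
        m=(np.abs(X-c[0])<45)&(np.abs(Y-c[1])<65)&(Z>zm)&(Z<43)
        if m.sum()>20: print("heat",zm,rect(W[m][:,:2]))
    mr=(np.abs(X-446)<75)&(np.abs(Y-10)<95)&(Z>38)&(Z<52)
    l=cv2.connectedComponents(mr.astype(np.uint8))[1]
    if l.max():
        k=np.bincount(l[l>0]).argmax();print("bins rim",rect(W[l==k][:,:2]))
        pts=W[l==k];e=[]
        for y0 in range(-60,75,6):
            q=pts[np.abs(pts[:,1]-y0)<4]
            if len(q): e.append((y0,np.percentile(q[:,0],99)))
        e=np.array(e);f=np.polyfit(e[:,0],e[:,1],1);print("wall",f[1],f[0])
    m=(np.hypot(X-604,Y)<60)&(Z>9)&(Z<45)
    if m.sum()>20: print("ant",cv2.minEnclosingCircle(W[m][:,:2].astype(np.float32)))
    return p,W
E
python3 - <<'E'
from h import *
R=[-90,0,1.36]
ctrl.move_l([546.9,-370,11],R,180)
ctrl.move_l([546.7,-350,11],R,60);st()
ctrl.move_l([536.8,-186,11],R,60);ctrl.wait(.1);st()
p=viewer.capture("wrist");save(p,"b2")
ctrl.move_l([537,-210,11],R,100)
ctrl.move_l([537,-215,120],R,250)
look("b3",550,-100,300,(535.5,-130));st()
E
```

```text
12.92 [ 547.  -349.6   11.4] [-90.   -0.    1.4] F [-0.6 -0.2 -0.1] gap 14.2 q [ 46.  38. -24.  87.  17.  59.  20.]
 15.91 [ 536.8 -186.2   11. ] [-90.   -0.    1.3] F [-0.8 -1.8 -0.3] gap 14.0 q [ 37.  30. -27. 101.  16.  54.   5.]
heat 12 (array([ 533.83, -119.94,    1.53,   53.07,  111.01]), 1804)
heat 25 (array([ 533.67, -119.95,    1.48,   52.85,  110.96]), 1480)
heat 33 (array([ 533.71, -120.1 ,    1.59,   52.57,  110.75]), 1263)
bins rim (array([451.78,  -1.32,   1.39, 105.42, 132.15]), 1828)
wall 504.3171427872648 -0.024622854952601643
ant ((605.7643432617188, 0.6551997065544128), 45.16421890258789)
 18.15 [ 549.7 -100.6  299.2] [-90.    0.1   1.2] F [0.3 0.3 0.1] gap 13.9 q [ 33.  15. -33.  81.   8.  86.   2.]
```

View pics/b3.png

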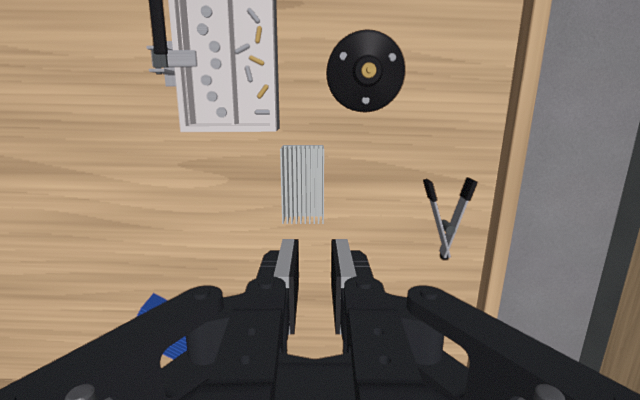

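Run:
```python
from h import *
z=np.load("/tmp/b3.npz");p={k:z[k] for k in z.files};p["k1"]=float(p["k1"]);W=world(p);X,Y,Z=W[...,0],W[...,1],W[...,2]
for zm in(12,25,33):
    m=(np.abs(X-535)<40)&(Y<-74)&(Y>-185)&(Z>zm)&(Z<43);print(rect(W[m][:,:2]))
    for a,b in((-175,-150),(-150,-120),(-110,-85)):
        q=W[m];q=q[(q[:,1]>a)&(q[:,1]<b)];print(a,np.round(np.percentile(q[:,0],[0.5,99.5]),1))
```

```text
(array([ 535.65, -130.33,    1.33,   49.67,   90.3 ]), 1801)
-175 [512.3 561.4]
-150 [511.2 560.7]
-110 [510.1 559.6]
(array([ 535.57, -130.31,    1.48,   49.59,   90.15]), 1478)
-175 [512.3 561.4]
-150 [511.2 560.7]
-110 [510.1 559.6]
(array([ 535.51, -130.32,    1.59,   49.53,   90.23]), 1262)
-175 [512.3 561.4]
-150 [511.2 560.7]
-110 [510.1 559.6]
```

Run:
```python
from h import *
R=[-90,0,1.35]
L=lambda y:536.9-0.0236*(y+186)
ctrl.move_ptp([L(-215),-215,120],R)
ctrl.move_l([L(-208),-208,12],R,180)
ctrl.move_l([L(-188),-188,12],R,60)
for y in(-130,-75,-20,30,80):
    ctrl.move_l([L(y),y,12],R,70);st()
    if y in(-75,30):
        p=viewer.capture("wrist");save(p,f"g{y}")
```

```text
21.23 [ 535.6 -130.4   12. ] [-90.   -0.    1.3] F [ 0.8 -0.6  0.1] gap 14.3 q [ 33.  28. -28. 103.  16.  53.  -1.]
 22.16 [534.4 -75.3  12. ] [-90.   -0.    1.3] F [-0.4  0.   0.7] gap 13.8 q [ 28.  27. -29. 105.  16.  52.  -7.]
 23.14 [533.1 -20.3  12. ] [-90.   -0.    1.3] F [-0.8 -0.7 -0.8] gap 14.1 q [ 23.  27. -30. 106.  17.  52. -13.]
 24.01 [531.9  29.8  12. ] [-90.   -0.    1.3] F [0.1 0.9 0.5] gap 13.8 q [ 18.  27. -31. 106.  17.  52. -19.]
 24.93 [530.7  79.9  12. ] [-90.   -0.    1.3] F [ 0.7 -0.4 -0.6] gap 14.2 q [ 13.  27. -31. 105.  18.  52. -24.]
```

View pics/g30.png

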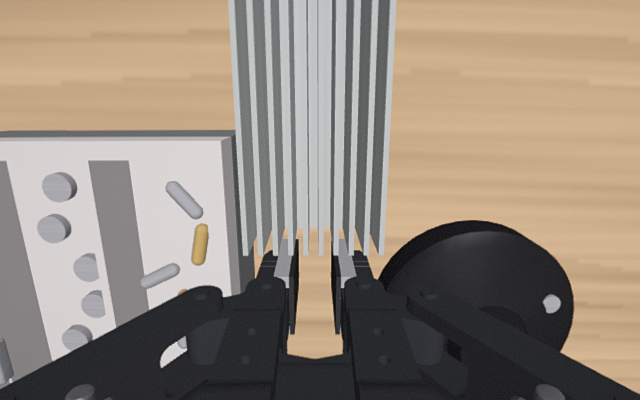

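Block is straight, rear end (245–385, 250) just past the antenna (480, 300) with the hand clear of both. Now on to the lip, turning to yaw 0.

Run:
```python
from h import *
ctrl.move_l([529.5,140,12],[-90,0,0.6],60)
ctrl.move_l([529.2,195,12],[-90,0,0],60);st()
y=195
while y<212:
    y+=1;ctrl.move_l([529.2,y,12],[-90,0,0],25);ctrl.wait(0.05)
    s=ctrl.read_state();print(round(s["clock"],1),y,np.round(s["eef_pos"][1],2),np.round(s["ft_force"],1))
    if s["ft_force"][1]<-10: break
p=viewer.capture("wrist");save(p,"l1");p=viewer.capture("top");save(p,"l1t")
```

```text
27.14 [529.3 194.9  12. ] [-90.  -0.  -0.] F [ 0.2 -0.4 -0.8] gap 13.8 q [  2.  30. -32. 101.  19.  54. -38.]
27.4 196 195.86 [ 0.5  0.5 -0.1]
27.7 197 196.77 [-0.2 -0.3 -0.1]
28.0 198 197.95 [ 0.  -1.2  0.9]
28.3 199 199.25 [ 1.  -0.9  0.2]
28.6 200 200.25 [-0.4 -1.8 -0.7]
28.9 201 201.16 [ 0.2 -0.3 -0.1]
29.2 202 202.14 [ 0.1 -1.2 -0.9]
29.5 203 203.11 [ 0.9  0.6 -1.3]
29.8 204 204.12 [ 0.3 -0.7 -0.7]
30.1 205 205.15 [-0.5 -1.3  0. ]
30.4 206 206.16 [ 0.2 -0.8  0.3]
30.7 207 207.14 [ 1.  -0.4 -0.8]
31.0 208 208.16 [ 0.4 -1.9 -0.6]
31.3 209 209.07 [ 0.1 -1.6 -0.8]
31.6 210 209.05 [-1.9 -5.2  3.2]
31.9 211 209.08 [-1.9 -8.9  4.7]
32.2 212 209.06 [ -3.5 -11.4   7.4]
```

View pics/l1.png

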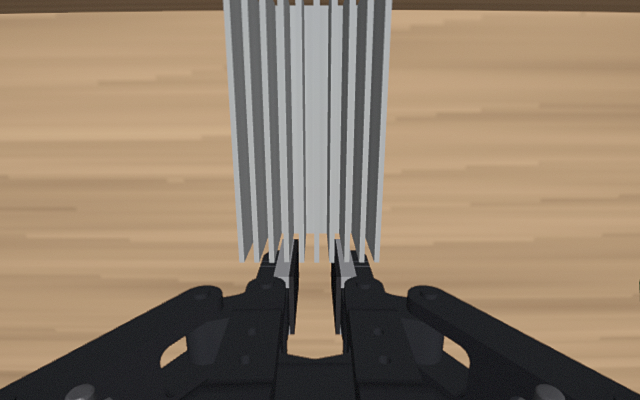

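Run:
```python
from h import *
R=[-90,0,0]
ctrl.move_l([529.2,185,12],R,50)
ctrl.move_l([529.2,180,150],R,200)
ctrl.move_ptp([529,190,270],R);ctrl.wait(.3);st()
p=viewer.capture("wrist");save(p,"f1");W=world(p);X,Y,Z=W[...,0],W[...,1],W[...,2]
m=(np.abs(X-528)<60)&(Y>200)&(Y<312)&(Z>28)&(Z<43);print("heat",rect(W[m][:,:2]),np.nanpercentile(W[m][:,2],[2,50,98]))
q=W[m]
for x in range(505,556,10):
    s=q[np.abs(q[:,0]-x)<4]
    if len(s):print(x,np.round(np.percentile(s[:,1],[1,99.5]),1))
m=(np.abs(X-528)<150)&(np.abs(X-528)>35)&(Y>295)&(Y<345)&(Z>20)&(Z<28);q=W[m]
for x in(400,440,480,570,610,650):
    s=q[np.abs(q[:,0]-x)<8]
    if len(s):print("lip",x,np.round(np.percentile(s[:,1],[1]),1))
t=viewer.capture("top");save(t,"f1t");W=world(t)
for n in("funnel","spring_clamp","screw_tin"):
    for r in viewer.trace(t,n)[:2]: print(n,r["p"],r["bbox"])
```

```text
34.73 [528.6 189.6 268.7] [-90.    0.1  -0. ] F [-1.1 -0.4  0.4] gap 13.9 q [  6.  17. -36.  84.  10.  83. -31.]
heat (array([5.2781e+02, 2.6489e+02, 8.0000e-02, 5.0300e+01, 9.0120e+01]), 1868) [29.50684761 36.73914279 38.47350063]
505 [221.5 308.9]
515 [221.6 309. ]
525 [220.7 309.6]
535 [221.5 309.8]
545 [221.5 308.8]
555 [222.3 309.2]
lip 400 [309.5]
lip 440 [309.4]
lip 480 [309.3]
lip 570 [309.4]
lip 610 [309.5]
lip 650 [309.6]
funnel 0.9 [198.7, 105.2, 39.9, 37.1]
spring_clamp 0.83 [360.1, 112.1, 48.8, 26.7]
```

View pics/f1.png

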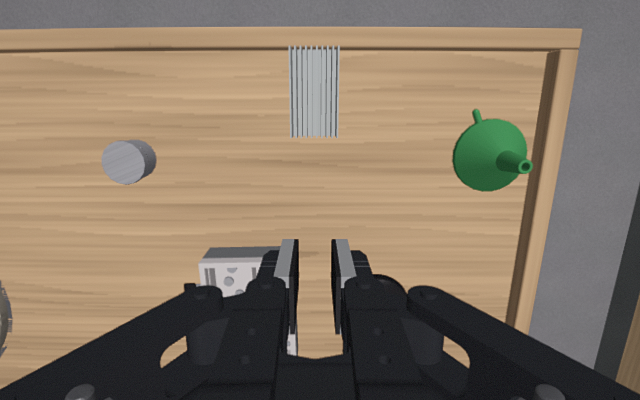

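View pics/f1t.png

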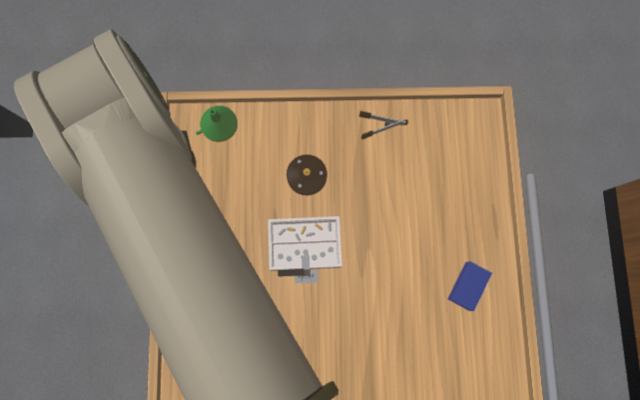

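The heatsink at (314, 92) in the wrist view is flat (top at 38 mm). Its yaw is 0.08°, its front end is at y≈309.5, and the lip is at 309.4. Funnel and clamp haven't moved in the top view. The tin shows in the wrist view at (129, 162), and the hand is clear.

Run:
```python
from h import *
ctrl.wait(0.3);st();print(ctrl.finish_job())
```

```text
35.27 [529. 190. 270.] [-90.  -0.   0.] F [ 0.1 -0.4 -0.3] gap 14.2 q [  6.  17. -36.  84.  10.  83. -31.]
the job is handed in; nothing more can be done
None
```

The heatsink is parked square and flush against the end lip, and I handed the job in at about 35 s on the robot's clock (limit 72 s).

- **How it was moved:** I only pushed the silver heatsink and left the blue look-alike alone. First I pushed it sideways to line it up with the gap. Then I pushed its short end with two nearly shut fingers, through the gap (measured about 56.5 mm) and on to the lip. I stopped at about 11 N of contact force.
- **Last checks:** The wrist camera showed the heatsink at yaw 0.08°, its end at y≈309.5 against the lip face at 309.4, and lying flat. The hand was about 230 mm above it and touching nothing.
- **Bystanders:** The funnel and spring clamp were within a few pixels of their starting places in the top view. The arm hid the screw tin from the top camera, so I only saw it standing in the wrist view and did not measure it again. Nothing was pushed near it.
- **Disagreements:** One early reading of the heatsink's position was about 5 mm off from the next one. As a result the sideways push overshot by about 6 mm, which I corrected on the way to the gap. The top camera put the lip about 1 mm nearer than the wrist camera and the contact did.

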